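Pot off the folding trivet

ROBOT

A 7-joint arm with a two-finger parallel gripper is mounted at the origin on the work surface. World frame = base frame: x ahead of the robot, y to its left, z up, the work surface at z = 0. Lengths are in m, angles in rad, forces in N, time in s.
With the tool pointing down it reaches from about 0.425 to 0.925 m from the base axis. Payload 6.8 kg.
Tool frame: the origin (TCP) lies at the very end of the fingers, on their centre line; the grasp point (between the pads) lies 19 mm behind it (grip_point_offset is the distance from the TCP to the grasp point, in m); z points along the fingers, y is the line along which they close (so a half turn about z gives the same grasp; the last joint's range is limited). The gripper opens to 85 mm and grips with 20 to 120 N. Pads are 22 mm wide; open, the fingers measure 114 mm over their backs; the gripper's body (76 mm by 85 mm) begins 54 mm behind the grasp point. The pads swing forward as they close: fully open they stand 13 mm farther back than shut.
Start: joints at [1.178, 0.477, 0.022, 1.555, -0.011, 1.109, -0.083], TCP at [0.19, -0.648, 0.231] pointing down, gripper open.
Joint ranges: [-2.96, 2.96], [-0.34, 2.1], [-1.41, 1.46], [0.24, 2.44], [-1.37, 4.51], [0.17, 1.92], [-2.96, 2.96]. Speed limits (rad/s): [2.39, 2.39, 3.14, 3.14, 3.14, 3.14, 3.14].

INTERFACE

Orientations are given as a unit quaternion [w, x, y, z].
In Python, from station import * gives the robot as it stands.
- The arm moves only by the tool carry_out, never from a script. Its argument "rows" is text: rows parted by semicolons, each of 4 numbers parted by spaces: the shift along the world's x, y, z in mm, then the turn about the world's z in degrees. In form: dx dy dz yaw; .... A call has 1 to 10 rows; each row shifts and turns the commanded pose from where the row before left it; what a row does not reach is not made up. A row lasts 1/8 s, in which the tool goes at most 62.5 mm and 10.7 degrees, less where a joint would pass 70% of its speed; a pose out of reach is approached as far as the arm can. A call is refused whole if a number of a shift passes 62.5 or a number of a turn 10.7, either way. A call with a gripper value outside its range is refused whole. "claw" is the finger opening in mm, from 0 to 85.4, set as the call begins (left out, the last holds). The fingers move at their own pace and stop on an object; "force" is the grip in N (left out, the last holds). Time passes only in rows, so rows that do not move let the fingers close. It gives the time, the measured TCP pose, the force, the opening and the grip force at its end, in the units of the state.
- get_obs(): the state, without advancing time (a new reading comes with each control period).
- read_camera(name): name is "scene" or "top"; returns a dict with "img" (384x512x3 uint8, blue, green, red), "fov_y" (degrees; the focal length in pixels is half the picture's height over the tangent of half this angle, whatever the lens; pixels are square), "cx", "cy" (the principal point, pixels), "distortion" ([k1, k2, p1, p2, k3] as OpenCV has them; the pictures are not rectified), "world_to_cam" (4x4, takes a point from world to camera coordinates). Camera axes: x right, y up, looking along -z (the intrinsics and any distortion apply to the point x, -y, -z); pixel columns grow to the right and rows downward; lengths in m; the calibration is good to about 2 mm. A picture is of the moment at which its call begins. There is no depth.
- hand_in(): hands the job in; it is judged then, once.
Trained networks look in the newest picture that a camera, given by its name, has taken for a name from the list of things; names that differ only in an ending like _2 or _b are one class to them, and where a whole thing is asked for, a point or a joint stands for the part that bears it (a point fixed in the world has none). Each returns a list of dicts, best first, with "confidence" (0 to 1); they miss things now and then, are a little off and sometimes report something else, mostly with a low value. They report only what shows in the picture. A call takes as long as a camera call.
- recognise(camera, thing): "centre" ([column, row] in pixels, amid what is visible of it).
- outline_of(camera, thing): "pixels" (384x512 bool, what is visible of it) and "centre" ([column, row] in pixels, amid what is visible of it).
- place_of(camera, thing): "centre" ([column, row] in pixels: a listed point, or the origin of a listed thing).
The state is a dict: "t": time; "q": joint angles; "joint_vel": joint speeds; "joint_torque": joint torques, N m; "eef_pos": TCP position; "tool_rot": TCP orientation; "contact_force": force on the tool from outside, world axes, zero at the start; "torque": the same for the moment, N m; "gripper_width": opening from 0.0 (shut) to 1.0 (fully open); "grasp_force": force on a finger pad.
Only numpy, scipy, OpenCV 4.12 (cv2) and the standard library are available. Lean on these libraries where they do the work, as an engineer would, in place of code of your own. Each camera call takes 0.05 s, during which the arm holds its last target. There are 200 camera calls.

TASK

Clear the folding trivet: swing up the pot's fallen handle, lift the lidded pot off the trivet by it and set it gently, upright, in the middle of the framed stone tile beside it, without letting it drop or pressing it down hard. Then fold the trivet's standing leaf down fully flat over its base. Leave everything else on the ledge where it is.

Things in the scene. Friction and masses are not known exactly. Their poses are not given: they have to be found in the camera images.
- pot: Steel pot with a fixed lid, no knob, 134 mm across at the rim, 112 mm at the foot, 105 mm high, 0.45 to 0.8 kg. Origin: centre of its underside, z up. Two ears at its +y and -y sides carry a swinging bail handle, hinged on the line parallel to the pot's y axis 78 mm above the origin. It stands on the trivet at first.
- grip (a point): Centre of the bail's wooden grip: 16 mm thick, 70 mm long, along the pot's y, 88 mm from the hinge line; 6 mm wire sides. It starts fallen to the pot's -x side, 12 to 30 degrees above level, too near the wall for a finger to fit between; a stop keeps it from falling lower. Upright it is 166 mm above the pot's origin. The stiffish hinge stays at the angle where it is left.
- trivet: Cast-aluminium trivet, fixed to the ledge: a grille base 160 mm square, top 22 mm above the ledge, on which the pot stands. Origin: centre of its underside, z up. At its +x side (away from the robot) a grille leaf is hinged.
- leaf_hinge (a point): Middle of the leaf's hinge line, which runs along the trivet's y axis, 95 mm from the trivet's origin along its x and 28 mm up.
- leaf_edge (a point): Middle of the leaf's free edge, 151 mm from the hinge line. The leaf is a grille 128 mm wide and 8 mm thick (4 mm either side of this point).
- leaf (a joint): Angle of the leaf (rad): 0 standing straight up, positive as it folds over towards the trivet's -x, 1.57 fully flat over the base. The hinge is stiff (about 0.3 Nm): it stays where it is left, and must be pushed all the way.
- rest: Low square steel frame, 188 mm outside, 12 mm high, fixed to the ledge, left or right of the trivet. Origin: centre of its underside, on the ledge. Inside it is a flat stone tile 170 mm square, which screws set anywhere from 16 to 47 mm above the ledge; the height is not reported: find it by touch or sight.
- molcajete: Heavy three-legged basalt mortar, 184 mm across, 105 mm high, on the other side of the trivet from the framed tile; origin under its centre. To be left alone.
- bowl: Aluminium basting bowl, 150 mm across, 55 mm high; origin under its centre. To be left alone.
- tongs: Wooden tongs lying flat, 240 mm long, 45 mm wide, 16 mm thick; origin under the middle. To be left alone.
- tub: Lidded plastic tub, 110 x 140 mm, 82 mm high; origin under its centre. To be left alone.
- brush: Steel grill brush lying flat, 290 mm long, 45 mm wide, 31 mm thick; origin on the ledge near the middle. To be left alone.
- jar: Glass spice jar with a metal cap, 72 mm across, 90 mm high; origin under its centre. To be left alone.
- pestle: Basalt pestle standing on its thick end, 54 mm across, 112 mm high; origin under its centre. To be left alone.

How it is judged:
By the outcome, as a careful person would: the job done as asked, in the order asked, and still so for the second after the job is handed in, with the robot touching nothing.
It also fails if it takes over 70 s, if anything falls off the work surface, if the arm or the gripper's body presses on something with over 40 N, if the wrist force passes 120 N, or if a joint passes its speed limit or range.

## Working session

There is one attempt and no reset: what is moved stays moved. The work goes in short steps, Python scripts to look and compute and a tool call to move; the robot and the scene stay as the last step left them, time stands still between calls to the robot, and variables do not carry over. Pictures are saved under pics/ and viewed, at most 13 in all, crops included, and the job is handed in when it is done.

Besides the shell and the picture viewer there is one more tool, called in YAML: its name, and indented under it one key for each argument. carry_out: Moves the arm, as the interface text tells. Its arguments: {"type":"object","properties":{"rows":{"type":"string"},"claw":{"type":"number"},"force":{"type":"number"}},"required":["rows"]}

```bash
mkdir -p pics; ls; cat > h.py <<'E'
from station import *
import numpy as np, cv2
def K(c):
    h=c["img"].shape[0]; f=h/2/np.tan(np.radians(c["fov_y"])/2)
    return np.array([[f,0,c["cx"]],[0,f,c["cy"]],[0,0,1.]])
def ray(c,px):
    u=cv2.undistortPoints(np.array([[px]],float),K(c),np.array(c["distortion"],float))[0,0]
    M=np.array(c["world_to_cam"]); R,t=M[:3,:3],M[:3,3]
    d=R.T@np.array([u[0],-u[1],-1.]); return -R.T@t, d/np.linalg.norm(d)
def atz(c,px,z):
    o,d=ray(c,px); return o+d*(z-o[2])/d[2]
def tri(rs):
    A=sum(np.eye(3)-np.outer(d,d) for o,d in rs); b=sum((np.eye(3)-np.outer(d,d))@o for o,d in rs)
    p=np.linalg.solve(A,b); return p,[round(1000*np.linalg.norm(np.cross(d,p-o)),1) for o,d in rs]
def proj(c,P):
    M=np.array(c["world_to_cam"]); q=np.asarray(P)@M[:3,:3].T+M[:3,3]
    q=q*[1,-1,-1]; return cv2.projectPoints(q.reshape(-1,1,3),np.zeros(3),np.zeros(3),K(c),np.array(c["distortion"],float))[0][:,0]
E
python3 - <<'E'
from h import *
np.set_printoptions(precision=3,suppress=True)
cs={n:read_camera(n) for n in("scene","top")}
for n,c in cs.items(): cv2.imwrite(f"pics/{n}0.png",c["img"]); print(n,ray(c,(256,192)))
for t in "pot grip trivet leaf_hinge leaf_edge rest molcajete bowl tongs tub brush jar pestle".split():
    r={n:place_of(n,t)[:1] for n in cs}
    for n in r: print(t,n,[(np.round(x["centre"]),round(x["confidence"],2)) for x in r[n]],end=" ")
    if all(r.values()): print(*tri([ray(cs[n],r[n][0]["centre"]) for n in cs]))
    else: print()
o=get_obs();print(o)
E
```

```text
pics
scene (array([ 1.353, -0.242,  1.107]), array([-0.599,  0.251, -0.76 ]))
top (array([0.515, 0.089, 1.258]), array([ 0.066, -0.014, -0.998]))
pot scene [(array([228., 211.]), 0.65)] pot top [(array([284., 207.]), 0.86)] [ 0.55  -0.019  0.025] [np.float64(3.8), np.float64(3.8)]
grip scene [(array([201., 192.]), 0.65)] grip top [(array([317., 216.]), 0.6)] [ 0.521 -0.101  0.141] [np.float64(4.5), np.float64(4.5)]
trivet scene [(array([228., 216.]), 0.57)] trivet top [(array([205., 152.]), 0.62)] [0.679 0.079 0.172] [np.float64(134.9), np.float64(134.9)]
leaf_hinge scene [(array([238., 231.]), 0.59)] leaf_hinge top [(array([286., 177.]), 0.65)] [ 0.646 -0.019  0.019] [np.float64(2.9), np.float64(2.9)]
leaf_edge scene [(array([236., 210.]), 0.66)] leaf_edge top [(array([293., 168.]), 0.63)] [ 0.656 -0.025  0.16 ] [np.float64(3.5), np.float64(3.5)]
rest scene [(array([145., 229.]), 0.79)] rest top [(array([386., 227.]), 0.55)] [ 0.49  -0.341 -0.005] [np.float64(3.5), np.float64(3.5)]
molcajete scene [(array([299., 184.]), 0.59)] molcajete top [(array([180., 217.]), 0.97)] [0.518 0.304
[... 567 characters left out ...]
., 156.]), 0.9)] [0.709 0.362 0.014] [np.float64(2.8), np.float64(2.8)]
pestle scene [(array([144., 279.]), 0.75)] pestle top [(array([400., 164.]), 0.57)] [ 0.693 -0.389 -0.01 ] [np.float64(5.1), np.float64(5.1)]
{'t': 1.4, 'q': array([ 1.178,  0.477,  0.022,  1.555, -0.012,  1.109, -0.083]), 'joint_vel': array([ 0.002,  0.001, -0.001,  0.   , -0.001, -0.001,  0.   ]), 'joint_torque': array([  0.   , -59.631,   1.607, -28.154,   0.012,   0.002,   0.   ]), 'eef_pos': array([ 0.19 , -0.648,  0.231]), 'tool_rot': array([0.   , 0.99 , 0.142, 0.   ]), 'contact_force': array([0.704, 0.303, 0.482]), 'torque': array([ 0.01 , -0.054,  0.001]), 'grasp_force': 0.0, 'gripper_width': 0.9980889705361787}
```

```bash
python3 - <<'E'
import cv2
for n,(a,b,c,d) in dict(scene=(130,320,100,353),top=(110,300,180,433)).items():
    i=cv2.imread(f"pics/{n}0.png")[a:b,c:d]; cv2.imwrite(f"pics/{n}0c.png",cv2.resize(i,None,fx=3,fy=3,interpolation=cv2.INTER_CUBIC))
E
```

```text
(no output)
```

View pics/scene0c.png

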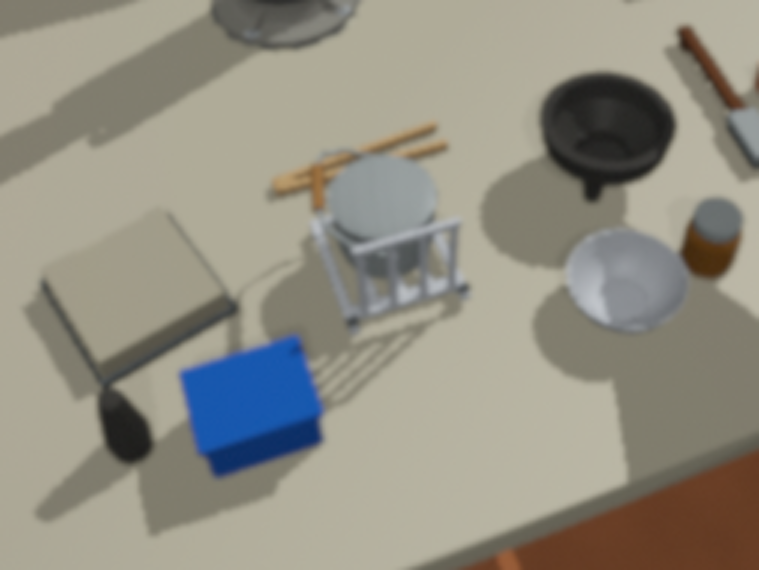

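View pics/top0c.png

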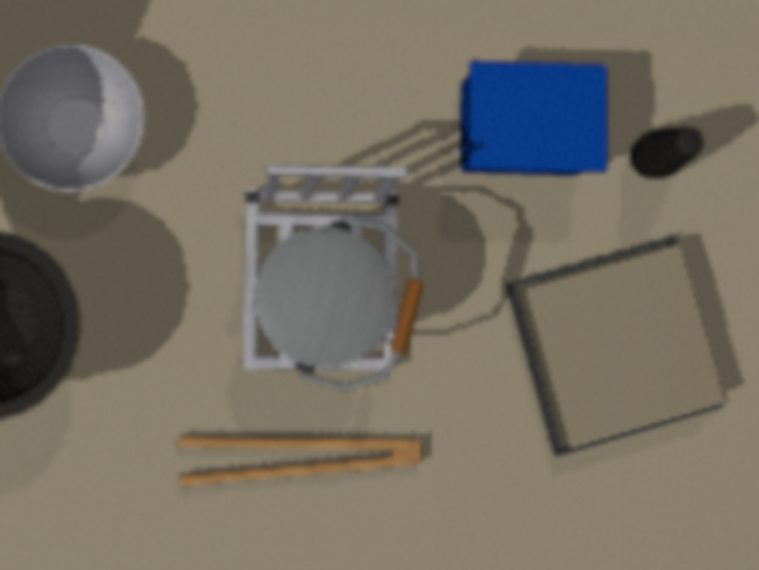

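Scene crop: the grip is at about (318,187), the leaf stands at (350–460, 225–320), and the raised tile is on the left with corners near (163,210), (230,292), (108,368) and (45,275). Top crop: the grip runs from (417,281) to (400,350) with ears at (340,228) and (303,368). The bail has fallen toward −y and the tile lies to the right.

```bash
python3 - <<'E'
from h import *
np.set_printoptions(precision=4,suppress=True)
cs={n:read_camera(n) for n in("scene","top")}
S,T=cs["scene"],cs["top"]
def full(n,p): return (np.array(p)+1)/3-0.5+np.array({"scene":(100,130),"top":(180,110)}[n])  
# tile corners
for s,t in [((163,210),(678,243)),((230,292),(522,288)),((108,370),(567,445)),((45,278),(722,403))]:
    pass
prs=[("far-left? ",(163,210),(722,403)),] 
import itertools
sc=[(163,210),(230,292),(108,370),(45,278)]; tp=[(678,243),(524,288),(567,447),(722,403)]
for a in sc:
    best=min((( max(r),p,b) for b in tp for p,r in [tri([ray(S,full("scene",a)),ray(T,full("top",b))])]),key=lambda x:x[0]); print("tile",a,best)
# grip colour segmentation
ends={}
for n,box in dict(scene=(190,160,220,205),top=(305,195,330,235)).items():
    im=cs[n]["img"]; h=cv2.cvtColor(im,cv2.COLOR_BGR2HSV); x0,y0,x1,y1=box
    m=np.zeros(h.shape[:2],np.uint8); sub=h[y0:y1,x0:x1]; m[y0:y1,x0:x1]=((sub[...,0]<15)&(sub[...,1]>110)).astype(np.uint8)
    k,l,st,_=cv2.connectedComponentsWithStats(m); i=1+np.argmax(st[1:,4]); ys,xs=np.nonzero(l==i)
    print(n,st[i],cv2.minAreaRect(np.c_[xs,ys].astype(np.float32)))
    c=np.array([xs.mean(),ys.mean()]); ends[n]=c
    o=outline_of(n,"grip"); print([(x["centre"],x["confidence"],x["pixels"].sum()) for x in o[:2]])
    for t in("pot","grip","rest","leaf_hinge","leaf_edge"): print(t,[(np.round(x["centre"],1),round(x["confidence"],2)) for x in place_of(n,t)[:2]])
print("grip",tri([ray(cs[n],ends[n]) for n in cs]))
# lid circle from top: predicted rim for pot at guess, saved overlay
v=[]
im={n:cs[n]["img"].copy() for n in cs}
th=np.linspace(0,2*np.pi,60)
big={n:cv2.resize(im[n],None,fx=4,fy=4,interpolation=cv2.INTER_CUBIC) for n in cs}
for n in cs:
    circ=np.c_[.55+.067*np.cos(th),-.019+.067*np.sin(th),np.full(60,.127)]
    for p in proj(cs[n],circ): cv2.circle(big[n],tuple(int(q) for q in (p+.5)*4),1,(0,0,255),-1)
    sq=np.array([[-.08,-.08],[.08,-.08],[.08,.08],[-.08,.08]])
    for p in proj(cs[n],np.c_[sq+[.551,-.018],np.full(4,.022)]): cv2.circle(big[n],tuple(int(q) for q in (p+.5)*4),2,(255,0,0),-1)
cv2.imwrite("pics/ov.png",np.hstack([big["scene"][620:980,760:1130],big["top"][640:1000,960:1330]]))
E
```

```text
tile (163, 210) (np.float64(0.3), array([ 0.3908, -0.2757,  0.0273]), (567, 447))
tile (230, 292) (np.float64(3.6), array([ 0.5551, -0.2275,  0.0336]), (524, 288))
tile (108, 370) (np.float64(6.0), array([ 0.6031, -0.3922,  0.0239]), (678, 243))
tile (45, 278) (np.float64(3.1), array([ 0.4347, -0.443 ,  0.0164]), (722, 403))Traceback (most recent call last):
  File "<stdin>", line 19, in <module>
    return _wrapfunc(a, 'argmax', axis=axis, out=out, **kwds)
    return bound(*args, **kwds)
ValueError: attempt to get argmax of an empty sequence
```

```bash
cat > m.py <<'E'
from h import *
np.set_printoptions(precision=4,suppress=True)
cs={n:read_camera(n) for n in("scene","top")}
ends={}
for n,box in dict(scene=(202,182,213,205),top=(305,195,330,235)).items():
    im=cs[n]["img"]; h=cv2.cvtColor(im,cv2.COLOR_BGR2HSV); x0,y0,x1,y1=box
    m=np.zeros(h.shape[:2],np.uint8); sub=h[y0:y1,x0:x1]; m[y0:y1,x0:x1]=((sub[...,0]<25)&(sub[...,1]>120)).astype(np.uint8)
    if n=="scene": print(sub[:,3:6,0].T, sub[:,3:6,1].T)
    ys,xs=np.nonzero(m)
    if len(xs)>3:
        print(n,len(xs),cv2.minAreaRect(np.c_[xs,ys].astype(np.float32))); ends[n]=np.array([xs.mean(),ys.mean()])
    o=outline_of(n,"grip"); print([(x["centre"],x["confidence"],x["pixels"].sum()) for x in o[:2]])
    for t in("pot","grip","rest","leaf_hinge","leaf_edge"): print(t,[(np.round(x["centre"],1),round(x["confidence"],2)) for x in place_of(n,t)[:2]])
if len(ends)==2: print("grip",tri([ray(cs[n],ends[n]) for n in cs]))
big={n:cv2.resize(cs[n]["img"],None,fx=4,fy=4,interpolation=cv2.INTER_CUBIC) for n in cs}
th=np.linspace(0,2*np.pi,60)
def dots(P,col):
    for n in cs:
        for p in proj(cs[n],P): cv2.circle(big[n],tuple(int(q) for q in (p+.5)*4),2,col,-1)
dots(np.c_[.55+.067*np.cos(th),-.019+.067*np.sin(th),np.full(60,.127)],(0,0,255))
dots(np.array([[.471,-.098,.022],[.631,-.098,.022],[.631,.062,.022],[.471,.062,.022]]),(255,0,0))
cv2.imwrite("pics/ov.png",np.hstack([big["scene"][620:980,760:1130],big["top"][640:1000,960:1330]]))
E
python3 m.py
```

```text
[[ 26  21  17  16  16  16  16  16  16  16  16  16  16  16  16  16  16  15
   18  24  27  45 102]
 [ 28  20  17  16  16  16  16  16  16  16  16  16  16  16  16  16  15  15
   20  35  42  90 103]
 [ 23  18  17  16  16  16  16  16  16  16  16  16  16  16  16  15  15  16
   20  30  70  96 100]] [[ 26  38  70 114 144 149 149 149 146 146 145 144 139 139 138 135 122  83
   38  24  14   3   7]
 [ 19  39  75 118 141 144 146 146 144 141 140 138 137 138 140 140 127  73
   23  10   8   5  10]
 [ 28  57  88 117 130 129 132 136 136 124 109 102  97 102 108 109  98  63
   27  10   5   8  10]]
scene 44 ((205.0, 192.0), (12.0, 4.0), 90.0)
[([206.3, 194.6], 0.66, np.int64(77))]
pot [(array([226.7, 209.5]), 0.7)]
grip [(array([229.6, 217.3]), 0.68), (array([204. , 191.9]), 0.53)]
rest [(array([143.9, 230.3]), 0.57)]
leaf_hinge [(array([235.9, 230.5]), 0.96)]
leaf_edge [(array([236.6, 210.9]), 0.88)]
top 117 ((315.26470947265625, 214.94119262695312), (4.850712299346924, 24.011028289794922), 14.03624439239502)
[([317.1, 218.5], 0.63, np.int64(263)), ([173.5, 218.5], 0.43, np.int64(3152))]
pot [(array([285.4, 210.5]), 0.66)]
grip [(array([317. , 215.4]), 0.66)]
rest [(array([383.8, 226.2]), 0.85), (array([317.1, 214.7]), 0.71)]
leaf_hinge [(array([286.5, 176.8]), 0.98)]
leaf_edge [(array([292.4, 166.2]), 0.81)]
grip (array([ 0.5259, -0.0914,  0.1496]), [np.float64(0.7), np.float64(0.7)])
```

View pics/ov.png

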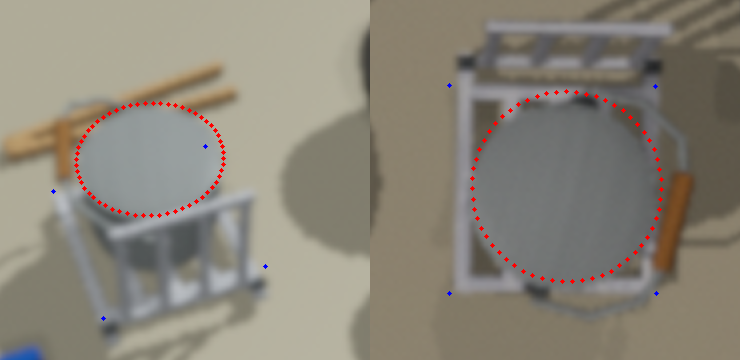

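The lid overlay at pot (0.550, −0.019) fits both views. The grip is at about (0.525, −0.092, 0.142), roughly 28° up, with the pot axis yawed about 14°. I'm moving to the outside of the grip with the claw shut.

carry_out:
  rows: "25 40 0 -10; 30 45 0 -10; 30 45 0 -10; 30 45 0 0; 30 45 0 0; 30 45 0 0; 30 45 0 0; 30 45 0 0; 30 45 0 0; 30 45 0 0"
  claw: 0
  force: 40

```text
t: 3.45
eef_pos: [0.4856, -0.2014, 0.2317]
tool_rot: [0.0, 0.993, -0.119, 0.0]
contact_force: [0.8, -0.8, -0.5]
gripper_width: -0.001
grasp_force: 0.0
```

carry_out:
  rows: "17 30 0 0; 17 30 0 0; 0 0 -40 0; 0 0 -40 0; 0 0 -30 0; 0 0 -5 0; 0 0 0 0"

```text
t: 4.32
eef_pos: [0.5191, -0.1429, 0.1169]
tool_rot: [0.0, 0.993, -0.119, 0.0]
contact_force: [0.8, 0.7, 0.1]
gripper_width: 0.001
grasp_force: 0.0
```

```bash
cat > look.py <<'E'
from h import *; import sys
cs={n:read_camera(n) for n in("scene","top")}
b={n:cv2.resize(cs[n]["img"],None,fx=4,fy=4,interpolation=cv2.INTER_CUBIC) for n in cs}
c=[int(a) for a in sys.argv[2:]] or [760,620,960,640]
cv2.imwrite(sys.argv[1],np.hstack([b["scene"][c[1]:c[1]+420,c[0]:c[0]+400],b["top"][c[3]:c[3]+420,c[2]:c[2]+400]]))
E
python3 look.py pics/a.png 700 600 1000 640
```

```text
(no output)
```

View pics/a.png

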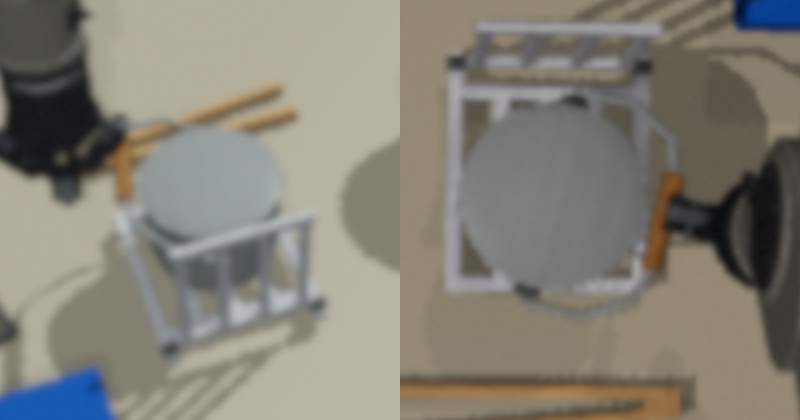

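The shut fingers sit just outside the middle of the grip (top panel, about (690,215) against the grip at (665,220)). I'm pushing in and up along the arc.

carry_out:
  rows: "3 11 0 0; 2 10 0 0; 1 5 2 0; 2 6 10 0; 2 7 11 0; 2 7 9 0; 1 6 5 0; 0 0 0 0"

```text
t: 5.42
eef_pos: [0.5322, -0.0902, 0.1539]
tool_rot: [-0.0, 0.993, -0.119, 0.001]
contact_force: [-0.3, 0.5, -0.3]
gripper_width: 0.001
grasp_force: 0.0
```

```bash
python3 look.py pics/b.png 700 600 1000 640
```

```text
(no output)
```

View pics/b.png

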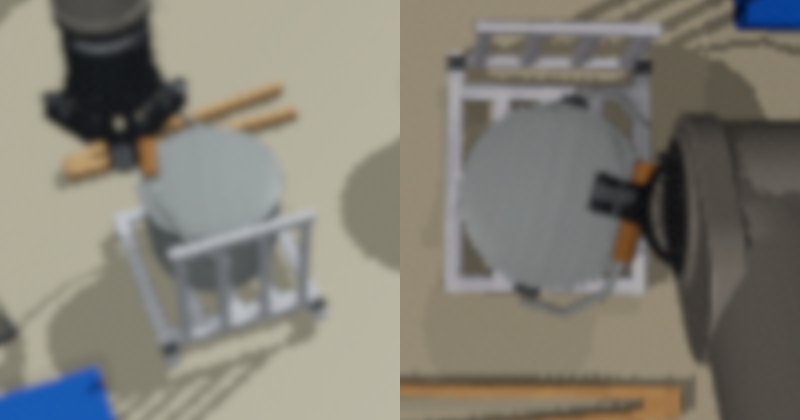

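```bash
python3 - <<'E'
from h import *
cs={n:read_camera(n) for n in("scene","top")}
for n,o in(("scene",(700,600)),("top",(1000,640))):
    P=[[.5322,-.0902,.154],[.5322,-.0902,.20]]
    p=(proj(cs[n],P)+.5)*4-np.array(o)+(np.array([400,0]) if n=="top" else 0); print(n,p)
    print([(x["centre"],x["confidence"]) for x in place_of(n,"grip")[:2]])
S,T=cs["scene"],cs["top"]
f=lambda a,o:(np.array(a)+o)/4-.5
print(tri([ray(S,f((148,155),(700,600))),ray(T,f((236,212),(1000,640)))]))
E
```

```text
scene [[126.40641172 166.27864582]
 [121.24550656 131.63202963]]
[([212.3, 188.8], 0.62), ([227.3, 212.3], 0.58)]
top [[663.91513873 211.27942487]
 [675.12586261 210.19753677]]
[([308.0, 214.0], 0.45)]
(array([ 0.53170466, -0.06968549,  0.1601035 ]), [np.float64(0.3), np.float64(0.3)])
```

The TCP projects to (664,211), outside the grip, and the dark shape at (600,195) is the finger linkage higher up. The grip has risen to about 48°, so I'm continuing.

carry_out:
  rows: "1 5 3 0; 2 7 5 0; 2 7 4 0; 2 7 3 0; 2 7 2 0; 2 7 1 0; 2 7 1 0; 1 4 0 0; 0 0 0 0"

```text
t: 6.85
eef_pos: [0.5457, -0.0393, 0.1722]
tool_rot: [-0.0, 0.993, -0.119, -0.0]
contact_force: [0.0, 0.3, -0.4]
gripper_width: -0.0
grasp_force: 0.0
```

```bash
python3 look.py pics/c.png 700 560 960 640;python3 - <<'E'
from h import *
for n in("scene","top"): print(place_of(n,"grip")[:2],place_of(n,"pot")[:1])
E
```

```text
[{'centre': [224.5, 181.3], 'confidence': 0.6}] [{'centre': [226.4, 212.0], 'confidence': 0.76}]
[{'centre': [293.2, 211.8], 'confidence': 0.41}] [{'centre': [353.2, 150.6], 'confidence': 0.71}]
```

View pics/c.png

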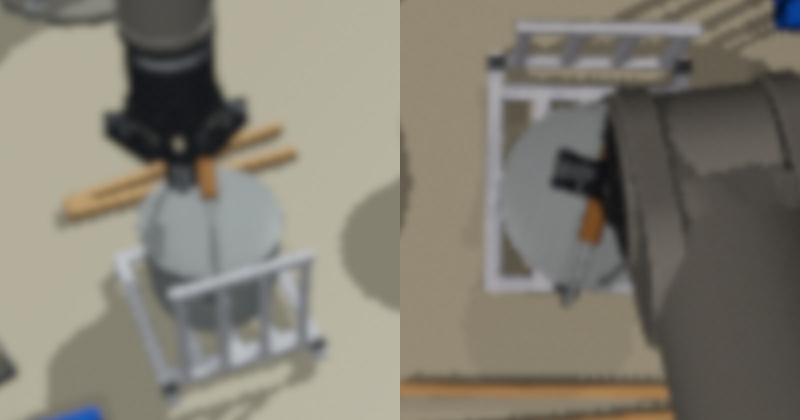

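The grip is nearly upright at (208,178) in the scene panel, and the pot hasn't moved. I'm backing off, rising and opening the claw.

carry_out:
  rows: "-2 -10 0 0; -6 -25 20 0; 0 -20 40 0; 0 -30 20 0; 0 0 0 0"
  claw: 0

```text
t: 7.78
eef_pos: [0.5381, -0.1287, 0.2541]
tool_rot: [0.001, 0.993, -0.122, 0.002]
contact_force: [-0.1, -0.5, -0.2]
gripper_width: -0.001
grasp_force: 0.0
```

carry_out:
  rows: "0 -40 0 0; 0 -40 0 0; 0 0 0 0"
  claw: 70

```text
t: 8.15
eef_pos: [0.5363, -0.2083, 0.2512]
tool_rot: [0.001, 0.993, -0.122, -0.001]
contact_force: [0.5, 0.6, 0.4]
gripper_width: 0.637
grasp_force: 0.0
```

```bash
cat > g.py <<'E'
from h import *
np.set_printoptions(precision=4,suppress=True)
cs={n:read_camera(n) for n in("scene","top")}
ends={}
for n,box in dict(scene=(212,165,238,190),top=(280,185,312,232)).items():
    h=cv2.cvtColor(cs[n]["img"],cv2.COLOR_BGR2HSV); x0,y0,x1,y1=box
    m=np.zeros(h.shape[:2],np.uint8); sub=h[y0:y1,x0:x1]; m[y0:y1,x0:x1]=((sub[...,0]<18)&(sub[...,1]>100)).astype(np.uint8)
    k,l,st,_=cv2.connectedComponentsWithStats(m); i=1+np.argmax(st[1:,4]); ys,xs=np.nonzero(l==i)
    r=cv2.minAreaRect(np.c_[xs,ys].astype(np.float32)); print(n,st[i],r); ends[n]=r[0]
    print([(x["centre"],x["confidence"]) for x in place_of(n,"grip")[:2]],[(x["centre"],x["confidence"]) for x in place_of(n,"pot")[:1]])
print("grip",tri([ray(cs[n],ends[n]) for n in cs])); print("top@.188",atz(cs["top"],ends["top"],.188))
E
python3 g.py; python3 look.py pics/d.png 700 560 960 640
```

```text
scene [222 175   9  14  54] ((225.44232177734375, 181.28846740722656), (7.2562971115112305, 12.943665504455566), 11.309932708740234)
[([227.6, 179.4], 0.43)] [([228.6, 210.7], 0.95)]
top [285 195  11  26 123] ((289.81329345703125, 207.45025634765625), (4.766758441925049, 25.70184898376465), 14.931416511535645)
[] [([284.0, 210.3], 0.56)]
grip (array([ 0.544 , -0.0176,  0.1882]), [np.float64(1.8), np.float64(1.8)])
top@.188 [ 0.5446 -0.0159  0.188 ]
```

View pics/d.png

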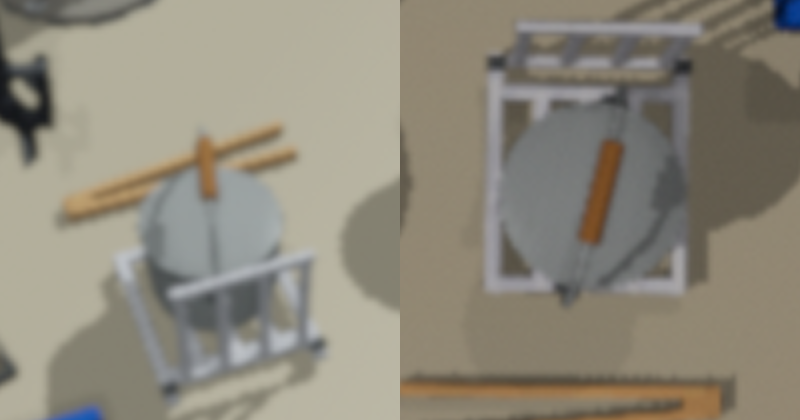

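The bail stands upright, with the grip at (0.545, −0.017, 0.188) (top panel, about (600,190)), and the tool yaw matches. I'm going over it and descending.

carry_out:
  rows: "2 45 2 0; 2 45 2 0; 2 45 0 0; 2 45 0 0; 1 11 0 0; 0 0 -20 0; 0 0 -25 0; 0 0 -25 0; 0 0 -15 0; 0 0 0 0"
  claw: 70

```text
t: 9.8
eef_pos: [0.546, -0.0143, 0.1705]
tool_rot: [0.0, 0.993, -0.119, -0.001]
contact_force: [0.4, -0.2, 0.4]
gripper_width: 0.818
grasp_force: 0.0
```

carry_out:
  rows: "0 -2 0 0; 0 0 0 0; 0 0 0 0; 0 0 0 0; 0 0 0 0; 0 0 0 0"
  claw: 8
  force: 70

```text
t: 10.55
eef_pos: [0.5471, -0.0158, 0.1722]
tool_rot: [-0.0, 0.993, -0.119, 0.001]
contact_force: [-0.5, 0.5, 5.7]
gripper_width: 0.162
grasp_force: 68.2
```

carry_out:
  rows: "0 0 3 0; 0 0 5 0; 0 0 8 0; 0 0 12 0; 0 0 16 0; 0 0 16 0; 0 0 0 0; 0 0 0 0"

```text
t: 11.55
eef_pos: [0.5463, -0.0159, 0.2311]
tool_rot: [0.0, 0.993, -0.119, -0.0]
contact_force: [-0.8, -0.4, -7.6]
gripper_width: 0.161
grasp_force: 68.4
```

```bash
python3 look.py pics/e.png 640 560 960 640; python3 - <<'E'
from h import *
cs={n:read_camera(n) for n in("scene","top")}
np.set_printoptions(precision=4,suppress=True)
for t in("pot","rest"):
    r={n:place_of(n,t)[:1] for n in cs}; print(t,r)
    if all(r.values()): print(tri([ray(cs[n],r[n][0]["centre"]) for n in cs]))
print(get_obs()["contact_force"],get_obs()["torque"])
E
```

```text
pot {'scene': [{'centre': [225.1, 201.8], 'confidence': 0.69}], 'top': [{'centre': [285.6, 208.6], 'confidence': 0.9}]}
(array([ 0.5423, -0.0205,  0.0729]), [np.float64(6.2), np.float64(6.2)])
rest {'scene': [{'centre': [143.5, 230.1], 'confidence': 0.67}], 'top': [{'centre': [386.1, 224.4], 'confidence': 0.61}]}
(array([ 0.4957, -0.344 , -0.0053]), [np.float64(1.1), np.float64(1.1)])
[ 0.7271 -0.0739 -7.6523] [0.0011 0.0029 0.0242]
```

View pics/e.png

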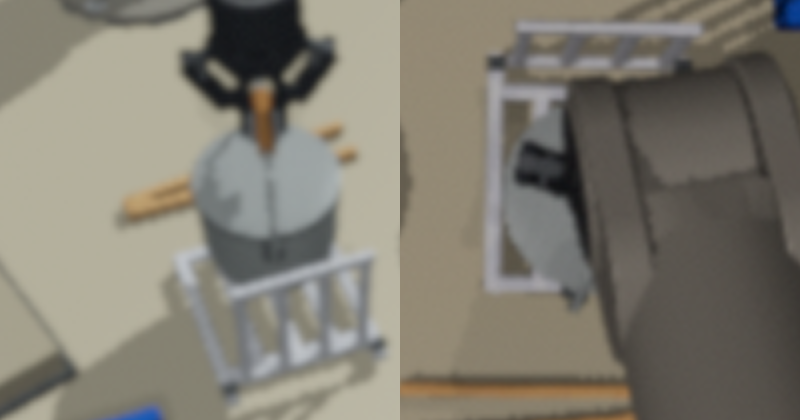

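The pot hangs upright and clear (7.6 N). Next I'm fitting the framed tile's pose and height to its silhouettes.

```bash
cat > r.py <<'E'
from h import *
from scipy.optimize import differential_evolution
cs={n:read_camera(n) for n in("scene","top")}
ms={}
for n in cs:
    o=outline_of(n,"rest")[:2]; print(n,[(x["centre"],x["confidence"],x["pixels"].sum()) for x in o]); 
    if o: ms[n]=o[0]["pixels"]
def box(x,y,a,s,z):
    q=np.array([[-1,-1],[1,-1],[1,1],[-1,1]])*s/2; R=np.array([[np.cos(a),-np.sin(a)],[np.sin(a),np.cos(a)]])
    q=q@R.T+[x,y]; return np.vstack([np.c_[q,np.zeros(4)],np.c_[q,np.full(4,z)]])
def sil(n,v):
    x,y,a,h=v; P=proj(cs[n],np.vstack([box(x,y,a,.188,.012),box(x,y,a,.170,h)]))
    big=np.zeros((384,512),np.uint8); hull=cv2.convexHull(P.astype(np.float32))
    cv2.fillPoly(big,[np.round(hull*16).astype(np.int32)],1,shift=4); return big.astype(bool)
def cost(v): return sum(1-(sil(n,v)&ms[n]).sum()/(sil(n,v)|ms[n]).sum() for n in ms)
for hold in (list(ms),*[[k] for k in ms]):
    full=ms; ms={k:ms[k] for k in hold}
    r=differential_evolution(cost,[(.46,.53),(-.38,-.30),(.1,.5),(.016,.047)],seed=1,maxiter=40,popsize=12); print(hold,np.round(r.x,4),r.fun); ms=full
im=cs["scene"]["img"].copy()
E
python3 r.py
```

```text
scene [([143.0, 229.2], 0.95, np.int64(2197))]
top [([385.0, 223.9], 0.82, np.int64(3477))]
['scene', 'top'] [ 0.494  -0.334   0.2581  0.0306] 0.08963630712445536
['scene'] [ 0.4942 -0.3335  0.2638  0.0315] 0.03376277210128831
['top'] [ 0.4961 -0.3343  0.2895  0.0208] 0.04122855561704486
```

carry_out:
  rows: "-1 -6 0 0; -2 -14 0 0; -4 -22 0 0; -4 -24 0 0; -4 -26 0 0; -5 -30 0 0; -5 -30 0 0; -5 -30 0 0; -5 -30 0 0; -4 -26 0 0"

```text
t: 13.4
eef_pos: [0.5065, -0.2565, 0.2313]
tool_rot: [0.0, 0.993, -0.12, -0.0]
contact_force: [1.0, 0.5, -7.1]
gripper_width: 0.16
grasp_force: 68.3
```

carry_out:
  rows: "-4 -26 0 0; -4 -24 0 0; -3 -16 0 0; -2 -10 0 0; -1 -4 0 0; 0 0 0 0; 0 0 0 0"

```text
t: 14.28
eef_pos: [0.4941, -0.3328, 0.2313]
tool_rot: [-0.0, 0.993, -0.118, 0.0]
contact_force: [0.1, 0.1, -7.2]
gripper_width: 0.159
grasp_force: 68.4
```

```bash
python3 - <<'E'
from h import *
cs={n:read_camera(n) for n in("scene","top")}
for t in("pot",):
    r={n:place_of(n,t)[:1] for n in cs}; print(t,r)
    if all(r.values()): print(tri([ray(cs[n],r[n][0]["centre"]) for n in cs]))
print(get_obs())
E
```

```text
pot {'scene': [{'centre': [135.9, 214.0], 'confidence': 0.78}], 'top': [{'centre': [393.4, 225.5], 'confidence': 0.68}]}
(array([ 0.49178159, -0.3413719 ,  0.08879006]), [np.float64(8.4), np.float64(8.4)])
{'t': 14.475, 'q': array([ 0.5331044 ,  0.34898314, -0.0560607 ,  1.74849119,  0.02198564,
        1.04473408, -1.33949455]), 'joint_vel': array([ 0.00228485,  0.00144355,  0.00303288,  0.00224365, -0.00076489,
       -0.00029504,  0.00062296]), 'joint_torque': array([-4.26202209e-02, -5.52035415e+01,  3.37101761e-01, -3.02195084e+01,
        1.57035305e-02,  1.92671338e-03, -1.02446764e-03]), 'eef_pos': array([ 0.49386147, -0.33333223,  0.23132814]), 'tool_rot': array([-7.02921425e-05,  9.92923478e-01, -1.18755890e-01,  2.34193057e-05]), 'contact_force': array([ 0.6789539 ,  0.31166326, -6.98429734]), 'torque': array([ 0.00559157,  0.00320718, -0.0564758 ]), 'grasp_force': 68.35181593894958, 'gripper_width': 0.16174076219712422}
```

carry_out:
  rows: "0 0 -8 0; 0 0 -8 0; 0 0 -8 0; 0 0 -4 0; 0 0 -2 0; 0 0 -2 0; 0 0 -1 0; 0 0 -1 0; 0 0 0 0"

```text
t: 15.6
eef_pos: [0.4937, -0.3338, 0.1973]
tool_rot: [0.0, 0.993, -0.119, 0.0]
contact_force: [-0.5, 0.7, -7.2]
gripper_width: 0.16
grasp_force: 68.3
```

carry_out:
  rows: "0 0 -1 0; 0 0 -1 0; 0 0 -1 0; 0 0 -1 0; 0 0 -1 0; 0 0 0 0"

```text
t: 16.35
eef_pos: [0.4936, -0.3338, 0.1922]
tool_rot: [-0.0, 0.993, -0.119, -0.0]
contact_force: [-0.2, -0.1, -7.4]
gripper_width: 0.164
grasp_force: 68.3
```

carry_out:
  rows: "0 0 -1 0; 0 0 -1 0; 0 0 -1 0; 0 0 0 0"

```text
t: 16.85
eef_pos: [0.4943, -0.3344, 0.1917]
tool_rot: [0.001, 0.993, -0.119, 0.001]
contact_force: [-5.0, 2.0, 9.0]
gripper_width: 0.161
grasp_force: 70.1
```

carry_out:
  rows: "0 0 2 0; 0 0 0 0"

```text
t: 17.1
eef_pos: [0.4939, -0.334, 0.1916]
tool_rot: [0.0, 0.993, -0.119, 0.0]
contact_force: [-0.7, 1.2, -0.2]
gripper_width: 0.161
grasp_force: 68.9
```

```bash
python3 look.py pics/f.png 360 620 1340 680
```

```text
(no output)
```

View pics/f.png

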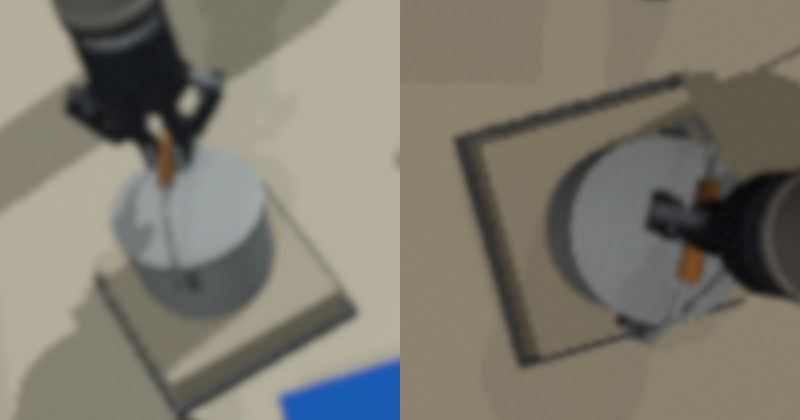

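Force is about zero, so the pot rests on the tile and looks upright (scene panel (190,235)). I'm checking its centring numerically.

```bash
python3 - <<'E'
from h import *
cs={n:read_camera(n) for n in("scene","top")}
off=dict(scene=np.array([360,620]),top=np.array([940,680]))
th=np.linspace(0,2*np.pi,90)
for hz in(.032,.042):
  for n in cs:
    for nm,r,z in(("rim",.067,hz+.105),("foot",.056,hz)):
        p=(proj(cs[n],np.c_[.494+r*np.cos(th),-.334+r*np.sin(th),np.full(90,z)])+.5)*4-off[n]
        print(hz,n,nm,"L R T B",p[:,0].min().round(),p[:,0].max().round(),p[:,1].min().round(),p[:,1].max().round())
    a=.265;q=np.array([[-1,-1],[1,-1],[1,1],[-1,1]])*.085@np.array([[np.cos(a),np.sin(a)],[-np.sin(a),np.cos(a)]])+[.494,-.334]
    print(n,"tile",((proj(cs[n],np.c_[q,np.full(4,hz)])+.5)*4-off[n]).round().tolist())
for n in cs: print(place_of(n,"pot")[:1],place_of(n,"rest")[:1])
E
```

```text
0.032 scene rim L R T B 114.0 267.0 148.0 268.0
0.032 scene foot L R T B 158.0 278.0 228.0 325.0
scene tile [[98.0, 260.0], [173.0, 385.0], [342.0, 291.0], [259.0, 177.0]]
0.032 top rim L R T B 569.0 752.0 131.0 320.0
0.032 top foot L R T B 540.0 681.0 151.0 296.0
top tile [[743.0, 299.0], [684.0, 89.0], [478.0, 146.0], [537.0, 359.0]]
0.042 scene rim L R T B 110.0 265.0 141.0 261.0
0.042 scene foot L R T B 155.0 276.0 221.0 319.0
scene tile [[95.0, 254.0], [170.0, 379.0], [340.0, 285.0], [256.0, 171.0]]
0.042 top rim L R T B 573.0 758.0 130.0 321.0
0.042 top foot L R T B 544.0 686.0 150.0 296.0
top tile [[748.0, 300.0], [689.0, 88.0], [481.0, 145.0], [541.0, 361.0]]
[{'centre': [141.9, 221.3], 'confidence': 0.66}] [{'centre': [144.5, 230.6], 'confidence': 0.83}]
[{'centre': [388.0, 225.7], 'confidence': 0.89}] [{'centre': [383.7, 225.6], 'confidence': 0.68}]
```

Rim and foot match the predictions within about 2 mm, so the pot is centred. I'm releasing, rising, and heading behind the leaf.

carry_out:
  rows: "0 0 0 0; 0 0 0 0; 0 0 0 0; 0 0 0 0; 0 0 10 0; 0 0 25 0; 0 0 40 0; 0 0 40 0"
  claw: 65

```text
t: 18.5
eef_pos: [0.4936, -0.3338, 0.3082]
tool_rot: [0.0, 0.993, -0.119, 0.0]
contact_force: [0.5, -0.8, -0.1]
gripper_width: 0.765
grasp_force: 0.0
```

```bash
python3 - <<'E'
from h import *
np.set_printoptions(precision=4,suppress=True)
cs={n:read_camera(n) for n in("scene","top")}
for t in("leaf_hinge","leaf_edge","tub","pot"):
    r={n:place_of(n,t)[:1] for n in cs}
    for n in r: print(t,n,[(x["centre"],round(x["confidence"],2)) for x in r[n]])
    if all(r.values()): print(tri([ray(cs[n],r[n][0]["centre"]) for n in cs]))
T=cs["top"];o=outline_of("top","tub")[:1]
if o:
  q=cv2.boxPoints(cv2.minAreaRect(np.argwhere(o[0]["pixels"])[:,::-1].astype(np.float32))); print("tub",[atz(T,p,.082) for p in q])
# leaf top bar ends in top crop0 (268,170),(405,172)
for p in((268,171),(405,172)): print(atz(T,(np.array(p)+1)/3-.5+[180,110],.179))
print(get_obs()["eef_pos"])
E
```

```text
leaf_hinge scene [([235.9, 233.3], 0.66)]
leaf_hinge top [([286.0, 176.0], 0.95)]
(array([ 0.6475, -0.0231,  0.0087]), [np.float64(1.3), np.float64(1.3)])
leaf_edge scene [([239.2, 207.8], 0.64)]
leaf_edge top [([294.1, 164.5], 0.6)]
(array([ 0.6638, -0.0211,  0.182 ]), [np.float64(8.0), np.float64(8.0)])
tub scene [([184.8, 273.2], 0.78)]
tub top [([352.9, 150.2], 0.75)]
(array([ 0.7321, -0.2411, -0.0026]), [np.float64(3.3), np.float64(3.3)])
pot scene [([142.6, 222.2], 0.58)]
pot top [([386.8, 224.5], 0.85)]
(array([ 0.4953, -0.3337,  0.0397]), [np.float64(3.9), np.float64(3.9)])
tub [array([ 0.782 , -0.1569,  0.082 ]), array([ 0.7839, -0.3034,  0.082 ]), array([ 0.6655, -0.3005,  0.082 ]), array([ 0.6646, -0.1552,  0.082 ])]
[0.6546 0.0388 0.179 ]
[ 0.6543 -0.0853  0.179 ]
[ 0.4933 -0.3337  0.3055]
```

The pot is standing at about (0.495, −0.334, 0.040). Leaf hinge is at (0.646, −0.022) and its edge at x ≈ 0.657. I'm going behind the leaf with the fingers part-open so they span its two middle bars.

carry_out:
  rows: "27 39 0 7; 27 39 0 7; 27 39 0 0; 27 39 0 0; 27 39 0 0; 27 39 0 0; 27 39 0 0; 30 38 0 0; 0 0 0 0"
  claw: 26

```text
t: 20.18
eef_pos: [0.7137, -0.017, 0.3048]
tool_rot: [-0.002, 1.0, 0.006, -0.001]
contact_force: [-0.7, 0.1, 1.1]
gripper_width: 0.307
grasp_force: 0.0
```

carry_out:
  rows: "0 -5 -35 0; 0 0 -40 0; 0 0 -40 0; 0 0 -25 0; -10 0 0 0; -10 0 0 0; -10 0 0 0; -10 0 0 0; -11 0 0 0; 0 0 0 0"

```text
t: 21.42
eef_pos: [0.6609, -0.0278, 0.1668]
tool_rot: [0.0, 1.0, 0.003, -0.0]
contact_force: [-0.3, 0.3, 1.0]
gripper_width: 0.305
grasp_force: 0.0
```

carry_out:
  rows: "-12 4 0 0; -12 0 0 0; -12 0 -2 0; -12 0 -4 0; -11 0 -5 0; -11 0 -5 0; -10 0 -6 0; -10 0 -7 0; -9 0 -8 0; 0 0 0 0"

```text
t: 22.68
eef_pos: [0.561, -0.0242, 0.1283]
tool_rot: [0.0, 1.0, 0.003, -0.001]
contact_force: [-0.0, -0.3, 0.6]
gripper_width: 0.304
grasp_force: 0.0
```

```bash
python3 look.py pics/i.png 740 600 960 560
```

```text
(no output)
```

View pics/i.png

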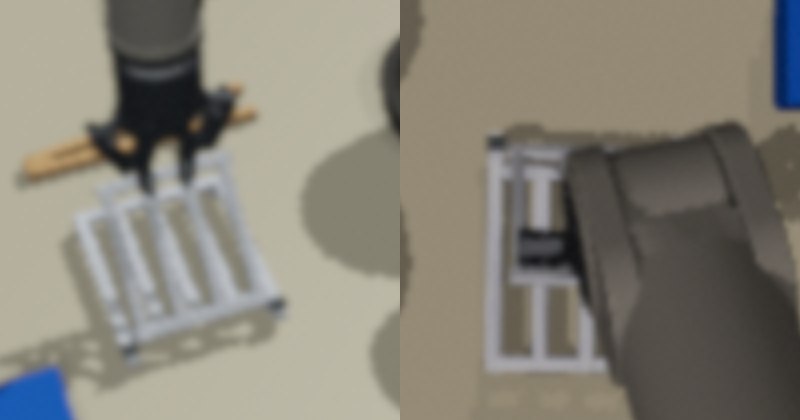

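The leaf is following, with the fingertips on its two middle bars near the free edge ((150,190) and (188,185)). I'm continuing down.

carry_out:
  rows: "-9 0 -8 0; -7 0 -9 0; -6 0 -10 0; -5 0 -11 0; -6 0 -11 0; -4 0 -12 0; -3 0 -12 0; -2 0 -10 0; -1 0 -8 0; 0 0 0 0"

```text
t: 24.02
eef_pos: [0.5192, -0.0238, 0.0377]
tool_rot: [0.0, 1.0, 0.003, -0.001]
contact_force: [0.1, -0.1, 0.6]
gripper_width: 0.303
grasp_force: 0.0
```

carry_out:
  rows: "0 0 -3 0; 0 0 -2 0; 0 0 -2 0; 0 0 0 0"

```text
t: 24.52
eef_pos: [0.52, -0.0238, 0.0319]
tool_rot: [0.0, 1.0, 0.003, 0.0]
contact_force: [-1.7, -0.4, 6.2]
gripper_width: 0.303
grasp_force: 3.0
```

carry_out:
  rows: "0 0 -2 0; 0 0 -1 0; 0 0 0 0; 0 0 0 0"

```text
t: 25.02
eef_pos: [0.5201, -0.0238, 0.0315]
tool_rot: [0.001, 1.0, 0.003, 0.001]
contact_force: [-11.0, 0.3, 38.2]
gripper_width: 0.3
grasp_force: 18.9
```

carry_out:
  rows: "0 0 10 0; 0 0 30 0; 0 0 50 0; 0 0 50 0; 0 0 50 0; 20 50 20 0; 20 60 0 0; 20 50 0 0; 0 0 0 0"

```text
t: 26.15
eef_pos: [0.5794, 0.1412, 0.2382]
tool_rot: [-0.002, 1.0, 0.007, 0.0]
contact_force: [-0.0, 0.1, -0.8]
gripper_width: 0.303
grasp_force: 0.0
```

```bash
python3 look.py pics/k.png 640 600 920 580; python3 - <<'E'
from h import *
np.set_printoptions(precision=4,suppress=True)
cs={n:read_camera(n) for n in("scene","top")}
for t in("leaf_edge","leaf_hinge","pot","grip"):
    r={n:place_of(n,t)[:1] for n in cs}
    if all(r.values()): print(t,tri([ray(cs[n],r[n][0]["centre"]) for n in cs]))
    else: print(t,r)
E
```

```text
leaf_edge {'scene': [{'centre': [224.8, 200.5], 'confidence': 0.59}], 'top': []}
leaf_hinge (array([ 0.6476, -0.0149,  0.0209]), [np.float64(1.7), np.float64(1.7)])
pot (array([ 0.4893, -0.3333,  0.0344]), [np.float64(0.9), np.float64(0.9)])
grip (array([ 0.5035, -0.1741,  0.2144]), [np.float64(168.1), np.float64(168.1)])
```

View pics/k.png

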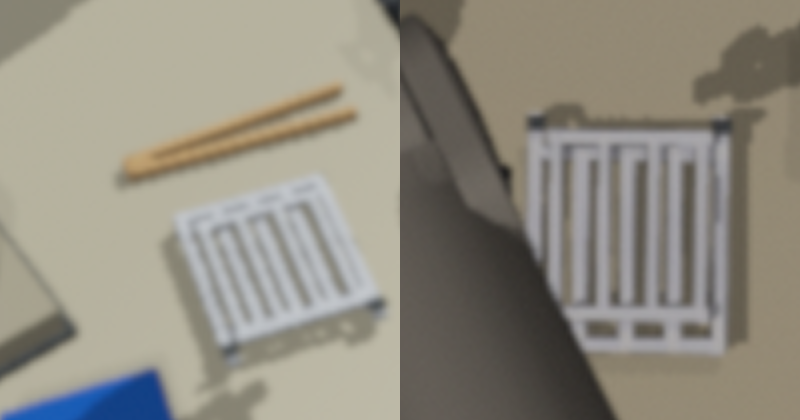

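The leaf lies flat over the base, having met a firm stop at the expected 32 mm. The pot still stands on the tile and the arm is clear of everything, so I'm handing in.

```bash
python3 -c "
from station import *
print(hand_in())"
```

```text
the job is handed in; nothing more can be done
None
```

The pot stands upright within a few mm of the middle of the framed tile, the trivet leaf is folded flat over its base, nothing else was touched as far as I could tell, and the job is handed in; setting down pressed the pot with about 16 N before I eased off.

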